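# Pack one sheath's silver fittings into the fitting tray

### The job

Pack the four fittings of one knife sheath into the wooden tray, each in its own place and left lying freely: the tall narrow ring over the post, the taper with the ball end lying lengthwise between the two rails, the domed cap standing upright inside the round rim, and the flat plate lying flat, centred and lengthwise on the raised cork pad. The plate lies flush in a channel of the dark steel bench block, where its edges cannot be pinched; it slides out over the channel's open end. Leave the wide low ring and the taper without a ball where they lie.

Things in the scene. Friction and masses are not known exactly. Their poses are not given: they have to be found in the camera images.
- tall_ring: Tall narrow open ring standing on the bench, 40 mm outside diameter, 28 mm bore, 24 mm high, 110 g. Bright metal. Origin: centre of its underside, z up along its axis. Belongs over the post.
- ball_taper: Flattened tapering sheath tip with a ball at its narrow end, lying flat, bright metal, 120 g: 99 mm long, 18 mm high, 24 mm wide at the mouth narrowing to 14 mm, then a thin neck and an 18 mm ball; about 17 mm wide at the origin, which is on the underside 50 mm from the mouth end, 10 mm past the centre of mass. x runs from mouth to ball, z up. Goes between the rails, either way round.
- cap: Domed round cap, 34 mm diameter with straight sides for its lowest 14 mm, 32 mm high in all with a small nib on top, 90 g. Bright metal. Origin: centre of its underside, z up along its axis. Belongs in the round rim.
- plate: Bright plate 80 (x) x 46 x 3 mm, 90 g; origin: centre of its underside. Starts in a channel of a fixed steel block (90 x 84 mm, 40 mm high), its top flush with the channel walls (1.5 mm off its long edges and far +x end), its -x end flush with the open end, towards the robot. Pressed on top (5-15 N) it slides out easily; draw it 35 mm (past 40 it tips), then grip the overhanging 46 mm width.
- wide_ring: Look-alike, to be left: wide low open ring, 58 mm outside diameter, 46 mm bore, 12 mm high. Bright metal. Origin: centre of its underside.
- plain_taper: Look-alike, to be left: the same taper without ball, blunt at both ends, 74 mm long, 18 mm high, 24 mm to 14 mm wide. Bright metal. Origin: on the underside, 50 mm from the wide end; x from wide to narrow end.
- post_place: Place for the tall ring: at its centre an upright round post, 14 mm diameter, 28 mm high above the board's top. Board 108 (x) x 88 (y) x 8 mm, origin at the centre of its underside, 6 mm above the table, z up; fixed, one of four that fill the tray two by two in varying order (pitch 114 and 94 mm; tray rim 14 mm high). The seated ring's origin is 8 mm above this one.
- rail_place: Place for the ball taper: two rails along x, 104 mm long, 6 mm high above the board's top, 56 mm clear between them. Board 108 (x) x 88 (y) x 8 mm, origin at the centre of its underside, 6 mm above the table, z up; fixed, one of four that fill the tray two by two in varying order (pitch 114 and 94 mm; tray rim 14 mm high). The taper lies along x, its origin 8 mm above this one.
- rim_place: Place for the cap: at its centre a round raised rim, 58 mm inside and 70 mm outside diameter, 6 mm high above the board's top. Board 108 (x) x 88 (y) x 8 mm, origin at the centre of its underside, 6 mm above the table, z up; fixed, one of four that fill the tray two by two in varying order (pitch 114 and 94 mm; tray rim 14 mm high). The cap's origin comes 8 mm above this one.
- pad_place: Place for the plate: at its centre a cork pad 76 (x) x 32 mm (y), 10 mm high above the board's top; the plate's long edges overhang it. Board 108 (x) x 88 (y) x 8 mm, origin at the centre of its underside, 6 mm above the table, z up; fixed, one of four that fill the tray two by two in varying order (pitch 114 and 94 mm; tray rim 14 mm high). The plate lies along x, its origin 18 mm above this one.
Not all that is in view belongs to the job. What is shaped like the cap but turquoise is not meant. Leave any purple look-alike of the tall_ring alone.

How it is judged:
By the outcome, as a careful person would: the job done as asked, in the order asked, and still so for the second after the job is handed in, with the robot touching nothing.
It also fails if it takes over 109 s, if anything falls off the work surface, if the arm or the gripper's body presses on something with over 40 N, if the wrist force passes 120 N, or if a joint passes its speed limit or range.

### The arm

A 6-joint arm with a two-finger parallel gripper is mounted at the origin on the work surface. World frame = base frame: x ahead of the robot, y to its left, z up, the work surface at z = 0. Lengths are in m, angles in rad, forces in N, time in s.
With the tool pointing down it reaches from about 0.275 to 1 m from the base axis. Payload 8.4 kg.
Tool frame: the origin (TCP) lies on the centre line of the jaws, within the pads' length; the fingertips stand 17 mm ahead of it and the grasp point (between the pads) lies 2 mm behind it (bot.tcp_to_tips is the z of the fingertips in the tool frame, in m); z points along the fingers, y is the line along which they close (so a half turn about z gives the same grasp; the last joint's range is limited). The gripper opens to 85 mm and grips with 20 to 120 N. Pads are 22 mm wide; open, the fingers measure 114 mm over their backs; the gripper's body (76 mm by 85 mm) begins 54 mm behind the grasp point. The pads swing forward as they close: fully open they stand 13 mm farther back than shut.
Start: joints at [1.262, 0.353, 1.633, -0, 1.155, -0.002], TCP at [0.189, 0.596, 0.213] pointing down, gripper open.
Joint ranges: [-2.63, 2.63], [-0.92, 2.1], [0.06, 2.66], [-1.3, 4.44], [0, 2.69], [-3.02, 3.02]. Speed limits (rad/s): [2.22, 2.22, 2.79, 3.14, 3.14, 3.14].

### API

Orientations are given as a unit quaternion [x, y, z, w].
In Python, from workcell import bot, hand, kinematics, get_obs, vision, hand_in gives the robot as it stands. The module is installed in compiled form; this text tells all that it offers. Calls block until the motion is done:
- bot.reach(position, orientation): joint-space move of the TCP to a pose.
- bot.servo_line(position, ori=None, velocity=0.15): straight line of the TCP; ori=None keeps the orientation; velocity is the mean speed in m/s.
- bot.goto_joints(angles): joint-space move.
- hand.move_gripper(opening, strength=None): finger opening in m; strength is the grip in N (None keeps the last); returns when the fingers have stopped.
- bot.dwell(seconds).
- kinematics.solve_ik(position, orientation): joint angles nearest the present ones, or None.
- get_obs(): the state.
- vision.read_camera(name): name is "scene" or "top" or "wrist"; returns a dict with "frame" (400x640x3 uint8, red, green, blue), "intrinsics" (3x3 intrinsics, pixels), "view" (4x4, takes a point from world to camera coordinates). Camera axes: x right, y down, z forward; pixel columns grow to the right and rows downward; lengths in m; the calibration is good to about 2 mm. A picture is of the moment at which its call begins. There is no depth.
A pose or a line that the arm cannot do raises bot.IKError and nothing moves.
- hand_in(): hands the job in; it is judged then, once.
The state is a dict: "time_s": time; "joint_pos": joint angles; "joint_vel": joint speeds; "joint_efforts": joint torques, N m; "position": TCP position; "orientation": TCP orientation; "wrist_force": force on the tool from outside, world axes, zero at the start; "ft_torque": the same for the moment, N m; "gripper_width": finger opening in m; "grip_force": force on a finger pad.
Only numpy, scipy, OpenCV 4.12 (cv2) and the standard library are available. Lean on these libraries where they do the work, as an engineer would, in place of code of your own. Each camera call takes 0.05 s, during which the arm holds its last target. There are 200 camera calls.

## Working session

There is one attempt and no reset: what is moved stays moved. The work goes in short steps, each a Python script; the robot and the scene stay as the last script left them, time stands still between calls to the robot, and variables do not carry over. Pictures are saved under pics/ and viewed, at most 18 in all, crops included, and the job is handed in when it is done.

```bash
mkdir -p pics
python3 - <<'E'
from workcell import bot, hand, kinematics, get_obs, vision
import cv2, numpy as np
for n in ["top","scene"]:
    d=vision.read_camera(n); cv2.imwrite(f"pics/{n}0.png",d["frame"][:,:,::-1])
    np.savez(f"{n}0.npz",**d); print(n,d["intrinsics"].tolist(),np.round(d["view"],4).tolist())
o=get_obs(); print(o["time_s"],o["position"],o["orientation"],o["gripper_width"],bot.tcp_to_tips)
E
```

```text
top [[380.0008418394627, 0.0, 317.542747206162], [0.0, 380.0008418394627, 195.99807920503508], [0.0, 0.0, 1.0]] [[-0.0152, -0.9997, 0.0185, 0.0052], [-0.9951, 0.0133, -0.0976, 0.5839], [0.0973, -0.0199, -0.9951, 0.7567], [0.0, 0.0, 0.0, 1.0]]
scene [[511.55927211632905, 0.0, 325.5557219698839], [0.0, 511.55927211632905, 201.10114191580485], [0.0, 0.0, 1.0]] [[0.5177, 0.8555, 0.0038, -0.3247], [0.7143, -0.4298, -0.5524, -0.3768], [-0.4709, 0.2887, -0.8336, 1.3579], [0.0, 0.0, 0.0, 1.0]]
0.1 [0.18860607 0.59539036 0.2126508 ] [ 1.52793824e-01  9.88257891e-01 -6.14283715e-04 -1.00059361e-04] 0.08545769135608754 0.017
```

View pics/top0.png

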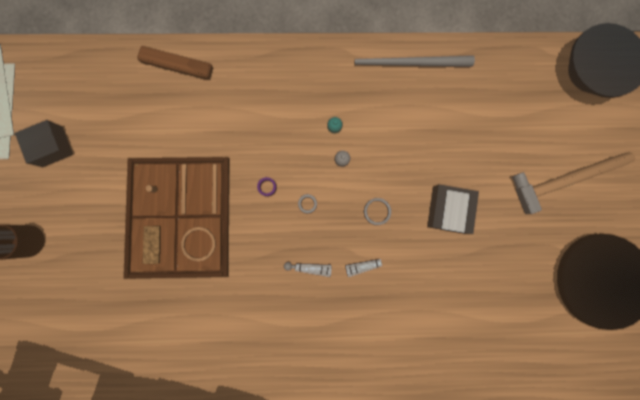

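View pics/scene0.png

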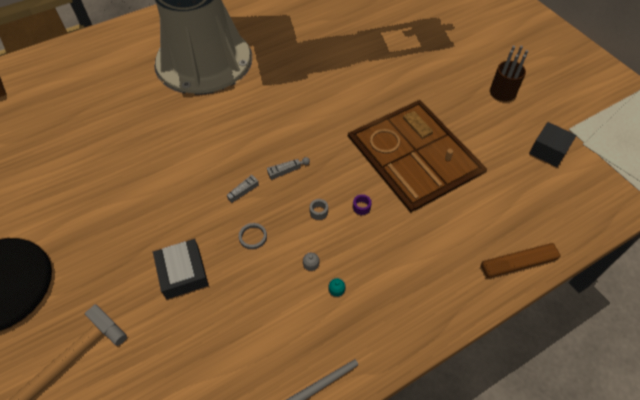

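The top view (up = +x, left = +y) shows:
- **Tray:** post (150,188), rails (199,187), pad (151,245) and rim (198,244).
- **Parts to move:** tall ring (308,204), cap (342,158), ball taper (289–330,268) and plate (456,211).
- **Left alone:** wide ring (377,211) and plain taper (363,267), plus the purple ring and the turquoise cap.

The scene view shows the same layout. Next I'll triangulate.

```bash
cat > h.py <<'E'
import numpy as np, cv2
def ray(d,px):
    V=np.array(d["view"]);R=V[:3,:3];c=-R.T@V[:3,3]
    v=R.T@np.linalg.inv(d["intrinsics"])@np.array([px[0],px[1],1.]);return c,v/np.linalg.norm(v)
def plane(d,px,z):
    c,v=ray(d,px);return c+v*(z-c[2])/v[2]
def tri(obs):
    A=np.zeros((3,3));b=np.zeros(3)
    for d,px in obs:
        c,v=ray(d,px);P=np.eye(3)-np.outer(v,v);A+=P;b+=P@c
    X=np.linalg.solve(A,b);return X,max(np.linalg.norm((np.eye(3)-np.outer(v,v))@(X-c)) for c,v in [ray(d,p) for d,p in obs])
def proj(d,X):
    p=np.array(d["view"])[:3]@np.append(X,1);q=np.array(d["intrinsics"])@p;return q[:2]/q[2]
def metal(img,smax=70,vmin=60):
    h=cv2.cvtColor(img,cv2.COLOR_RGB2HSV);return ((h[...,1]<smax)&(h[...,2]>vmin)).astype(np.uint8)
def blobs(m,amin=40):
    cs,_=cv2.findContours(m,cv2.RETR_EXTERNAL,cv2.CHAIN_APPROX_NONE)
    return [c for c in cs if cv2.contourArea(c)>amin]
E
python3 - <<'E'
from h import *
T=dict(np.load("top0.npz"));S=dict(np.load("scene0.npz"))
for n,d,x0,x1,y0,y1 in [("top",T,250,500,130,290),("scene",S,140,330,140,310)]:
    m=metal(d["frame"]);k=np.zeros_like(m);k[y0:y1,x0:x1]=m[y0:y1,x0:x1]
    for c in blobs(k):
        r=cv2.minAreaRect(c);print(n,np.round(r[0],1),np.round(r[1],1),round(r[2]),plane(d,r[0],0.01).round(3))
# coarse triangulation of tray features
for n,a,b in [("post",(150,187),(449,153)),("rimc",(198,244),(385,140)),("tall ring",(308,203.5),(319,209)),("cap",(342,158),(311,261)),("plate",(456,211),(178,263)),("ball",(288,266),(306,161))]:
    print(n,[np.round(x,4) for x in tri([(T,a),(S,b)])])
E
```

```text
top [307.4 268.7] [47.3 11.2] 5 [0.434 0.02  0.01 ]
top [363.7 267.4] [11.6 36.1] 79 [ 0.435 -0.097  0.01 ]
top [377.3 211.3] [26.2 25.5] 45 [ 0.552 -0.129  0.01 ]
top [307.  203.5] [17. 18.] 90 [0.57  0.019 0.01 ]
top [454.9 209.6] [39.9 43.6] 8 [ 0.553 -0.295  0.01 ]
top [342. 158.] [13.4 14.3] 27 [ 0.667 -0.057  0.01 ]
scene [311. 260.] [14. 14.] 90 [ 0.665 -0.057  0.01 ]
scene [177.6 262.9] [38.3 26.9] 76 [ 0.534 -0.287  0.01 ]
scene [252.  235.5] [23. 26.] 90 [ 0.554 -0.133  0.01 ]
scene [318.5 207.5] [15. 17.] 90 [0.566 0.019 0.01 ]
scene [241.1 187.1] [ 8.8 33.3] 57 [ 0.433 -0.098  0.01 ]
scene [288.  165.5] [ 8.5 42.1] 72 [0.434 0.018 0.01 ]
post [array([0.6057, 0.3366, 0.0344]), np.float64(0.0016)]
rimc [array([0.489 , 0.2446, 0.016 ]), np.float64(0.0)]
tall ring [array([0.5703, 0.0174, 0.0112]), np.float64(0.0006)]
cap [array([ 0.6668, -0.0575,  0.0085]), np.float64(0.0003)]
plate [array([ 0.5488, -0.2867,  0.0343]), np.float64(0.0007)]
ball [array([0.4404, 0.0606, 0.0051]), np.float64(0.0004)]
```

```bash
cat >> h.py <<'E'
def Q(yaw): return [float(np.cos(yaw/2)),float(np.sin(yaw/2)),0.,0.]
E
python3 - <<'E'
from h import *
from workcell import bot, hand, kinematics, get_obs, vision
def shot(n,p,yaw=np.pi):
    bot.reach(p,Q(yaw)); d=vision.read_camera("wrist"); np.savez(n+".npz",**d); cv2.imwrite(f"pics/{n}.png",d["frame"][:,:,::-1])
    c=-d["view"][:3,:3].T@d["view"][:3,3]; print(n,get_obs()["time_s"],c.round(3),plane(d,(320,200),0).round(3),d["intrinsics"][0,0].round(1))
shot("w1",[.56,.34,.32]); shot("w2",[.50,.24,.32])
shot("w3",[.57,.06,.28]); shot("w4",[.50,-.0,.28])
shot("w5",[.56,-.23,.30]); shot("w6",[.54,-.31,.26])
a=[cv2.resize(cv2.imread(f"pics/w{i}.png"),(400,250)) for i in (1,2,3,4,5,6)]
cv2.imwrite("pics/m1.png",np.vstack([np.hstack(a[:2]),np.hstack([a[3],a[4]])]))
E
```

```text
w1 1.8417 [0.476 0.34  0.479] [0.642 0.339 0.   ] 349.8
w2 2.4333 [0.416 0.239 0.48 ] [0.584 0.239 0.   ] 349.8
w3 3.2917 [0.487 0.06  0.44 ] [0.64 0.06 0.  ] 349.8
w4 3.8 [ 0.416 -0.     0.44 ] [ 0.57  -0.001  0.   ] 349.8
w5 4.7917 [ 0.477 -0.23   0.459] [ 0.636 -0.23   0.   ] 349.8
w6 5.3 [ 0.457 -0.31   0.419] [ 0.602 -0.31   0.   ] 349.8
```

View pics/m1.png

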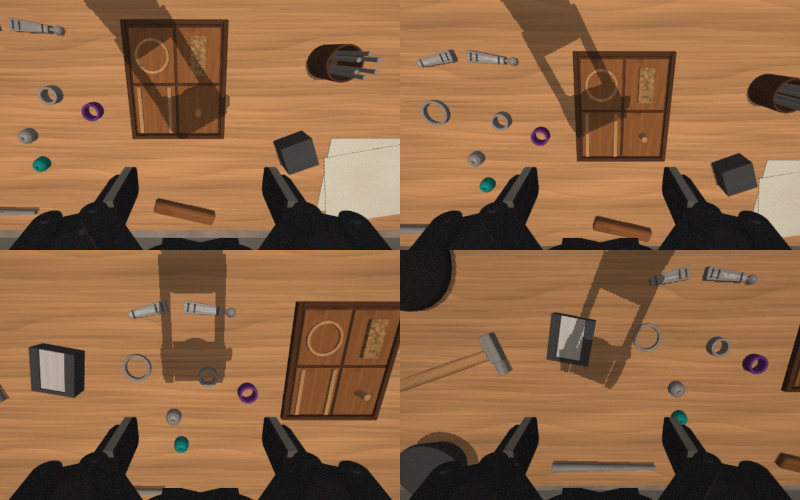

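Wrist shots (image up = −x, right = +y) show the tray with the rim and pad nearer the robot and the rails and post farther away, plus the parts and the block. I'll take closer pairs of shots.

Run:
```python
from h import *
from workcell import bot, hand, kinematics, get_obs, vision
def shot(n,p,yaw=np.pi):
    bot.reach(p,Q(yaw)); d=vision.read_camera("wrist"); np.savez(n+".npz",**d); cv2.imwrite(f"pics/{n}.png",d["frame"][:,:,::-1])
shot("p1",[.50,-.25,.18]); shot("p2",[.50,-.32,.18])
shot("c1",[.60,-.08,.14]); shot("c2",[.60,-.01,.14])
shot("b1",[.47,-.01,.14]); shot("b2",[.47,.06,.14])
shot("t1",[.48,.22,.18]); shot("t2",[.48,.35,.18])
print(get_obs()["time_s"])
r=lambda i:cv2.imread(f"pics/{i}.png")[:310]
cv2.imwrite("pics/m2.png",cv2.resize(np.vstack([np.hstack([r("p1"),r("c1")]),np.hstack([r("b1"),r("b2")])]),(800,388)))
cv2.imwrite("pics/m3.png",cv2.resize(np.vstack([np.hstack([r("t1"),r("t2")])]),(800,194)))
for i in ["p1","p2","c1","c2","b1","b2"]:
    d=dict(np.load(i+".npz")); m=metal(d["frame"],60,75); m[300:]=0
    for c in blobs(m,80):
        q=cv2.minAreaRect(c); print(i,np.round(q[0],1),np.round(q[1],1),round(q[2]),plane(d,q[0],.01).round(3))
```

```text
10.25
p1 [584.5 239.5] [32.5 41. ] 45 [0.576 0.025 0.01 ]
p1 [123.9 250.9] [87.8 27.1] 54 [ 0.589 -0.457  0.01 ]
p1 [435.5 217.5] [50.9 55.2] 45 [ 0.551 -0.133  0.01 ]
p1 [280.9 224.8] [51.  79.6] 9 [ 0.559 -0.29   0.01 ]
p1 [452.2 109.6] [16.4 11. ] 81 [ 0.445 -0.129  0.01 ]
p1 [600.8  96.4] [73.9 26.8] 4 [0.433 0.005 0.01 ]
p1 [494.4  98. ] [26.5 74. ] 81 [ 0.434 -0.092  0.01 ]
p2 [196.8 249.9] [85.1 26.7] 59 [ 0.588 -0.454  0.01 ]
p2 [508.  215.5] [51. 56.] 90 [ 0.55  -0.133  0.01 ]
p2 [360.4 224.1] [50.5 81.5] 12 [ 0.559 -0.282  0.01 ]
p2 [533.5 108. ] [16. 11.] 90 [ 0.444 -0.127  0.01 ]
p2 [577.7  96.1] [26.  75.6] 81 [ 0.434 -0.089  0.01 ]
c1 [344.7 252.8] [29.8 29.8] 53 [ 0.669 -0.059  0.01 ]
c1 [441.5 147.5] [46.1 49.6] 27 [0.571 0.02  0.01 ]
c1 [258.5 123. ] [70. 69.] 90 [ 0.551 -0.132  0.01 ]
c1 [ 40.5 121. ] [123.   68.4] 87 [ 0.549 -0.31   0.01 ]
c2 [265.3 253.8] [30.4 28.4] 11 [ 0.67  -0.062  0.01 ]
c2 [353.8 147.4] [47.4 48.4] 37 [0.571 0.017 0.01 ]
c2 [172.5 122.5] [69. 69.] 90 [ 0.551 -0.132  0.01 ]
b1 [350.5 284. ] [30. 41.] 90 [0.573 0.017 0.01 ]
b1 [191.9 258.7] [46.3 59.2] 79 [ 0.546 -0.132  0.01 ]
b1 [ 15. 268.] [62. 30.] 90 [ 0.555 -0.3    0.01 ]
b1 [175.6 153.1] [18.1  9.5] 69 [ 0.446 -0.133  0.01 ]
b1 [395.9 144.9] [36.6 20.1] 7 [0.44  0.051 0.01 ]
b1 [335.5 135.8] [76.9 30.3] 3 [0.432 0.001 0.01 ]
b1 [220.4 144.2] [30.1 76.6] 72 [ 0.439 -0.095  0.01 ]
b2 [445.5 284.3] [39.2 10.2] 58 [0.574 0.179 0.01 ]
b2 [194.8 283.9] [10.2 40.3] 32 [ 0.574 -0.06   0.01 ]
b2 [273.  278.5] [41. 42.] 90 [0.568 0.015 0.01 ]
b2 [115.5 261.5] [62.2 53.7] 45 [ 0.549 -0.131  0.01 ]
b2 [ 87.2 151.3] [18.4  9.3] 67 [ 0.446 -0.135  0.01 ]
b2 [268.1 136.4] [121.2  29.9] 4 [0.433 0.017 0.01 ]
b2 [131.4 143.1] [30.  75.9] 72 [ 0.439 -0.097  0.01 ]
```

View pics/m2.png

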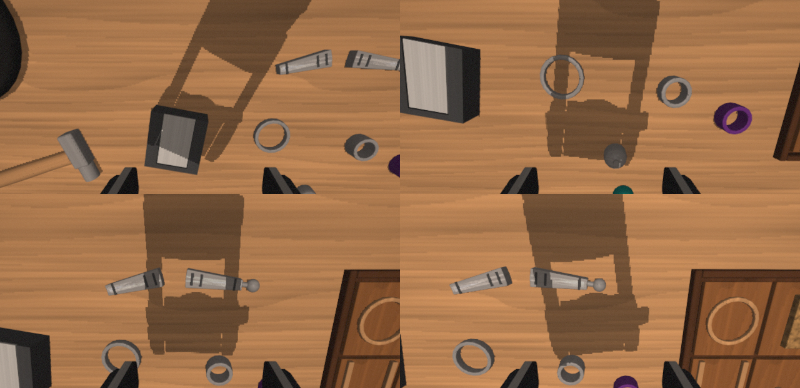

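View pics/t1.png

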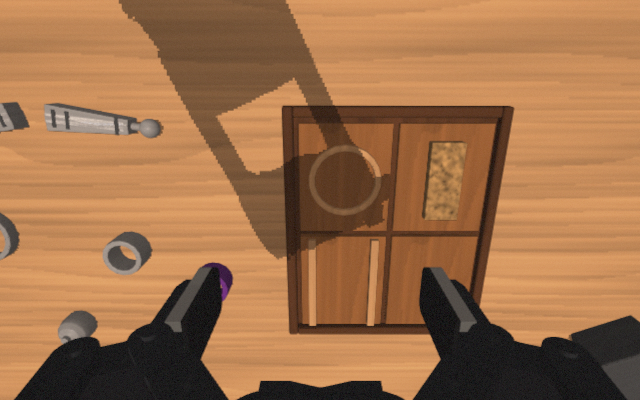

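View pics/t2.png

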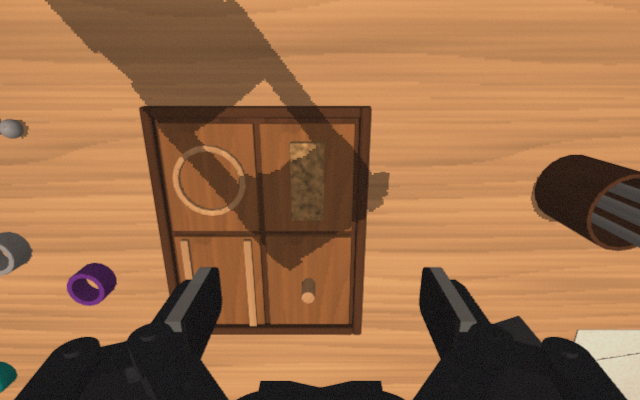

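The tray is in both close views. In t1 the rim centre is (345,180), the pad corners (429,142), (466,141), (458,220) and (422,220), and the rails near x = 312 and 374. In t2 the post top is (308,297), the rim centre (209,180) and the pad (292–325, 142–221). The tray looks nearly axis-aligned.

```bash
python3 - <<'E'
from h import *
L=lambda n:dict(np.load(n+".npz"))
T,t1,t2,w1,w2,b1,b2,c1,c2,p1,p2=map(L,"top0 t1 t2 w1 w2 b1 b2 c1 c2 p1 p2".split())
def ptri(n,*o): X,e=tri(o); print(n,X.round(4),"err",e.round(4))
ptri("tray cornA",(t1,(283,107)),(t2,(141,107)))
ptri("tray cornB",(t1,(512,107)),(t2,(371,107)))
ptri("tray cornC(far-right y-)",(t1,(292,334)),(T,(133,157.5)) if 0 else (T,(229,157.5)))
ptri("rim c",(t1,(345,180)),(t2,(209,180)))
ptri("post top",(t2,(308,297)),(w2,((642-400)*1.6,136.5*1.6)))
for a,b in [((429,142),(291,142)),((466,141),(325,142)),((458,220),(324,221)),((422,220),(292,221))]: ptri("pad",(t1,a),(t2,b))
ptri("rail end a",(t1,(375,240)),(t2,(248,240)))
ptri("rail end b",(t1,(312,240)),(t2,(185,240)))
# colour: tray outer contour in top view (dark brown) / pad & rim masks
for n,d in [("t1",t1),("t2",t2)]:
    h=cv2.cvtColor(d["frame"],cv2.COLOR_RGB2HSV); print(n,"rim px",h[151,370 if n=="t1" else 209],"pad",h[180,445 if n=="t1" else 307],"board",h[150,320 if n=="t1" else 275])
# rim ring per row/col extents
# parts
def mask(d,s=70,v=60): 
    return metal(d["frame"],s,v)
def at(d,px,s=70,v=60):
    return max([c for c in blobs(mask(d,s,v),40) if cv2.pointPolygonTest(c,px,True)>-8],key=cv2.contourArea)
for nm,o in [("ring",[(c1,(441,147)),(c2,(354,147))]),("cap",[(c1,(345,250)),(c2,(265,250))]),("taper",[(b1,(340,138)),(b2,(268,136))]),("plate",[(p1,(281,225)),(p2,(360,224))])]:
    ob=[]
    for d,px in o:
        c=at(d,px); q=cv2.minAreaRect(c); m=cv2.moments(c); print(nm,"rect",np.round(q[0],1),np.round(q[1],1),round(q[2]),cv2.boundingRect(c),cv2.boxPoints(q).round(1).tolist()); ob.append((d,q[0]))
    ptri(nm,*ob)
E
python3 - <<'E'
import cv2,numpy as np
z=lambda n,x,y,w,h,s:cv2.resize(cv2.imread(f"pics/{n}.png")[y:y+h,x:x+w],None,fx=s,fy=s,interpolation=cv2.INTER_CUBIC)
a=z("c1",400,105,100,75,4);b=z("c1",305,220,100,75,4);c=z("b2",200,100,133,75,3);c=z("b2",200,100,150,75,2.66);d=z("p1",230,165,100,100,3)
def fit(i): 
    o=np.zeros((300,400,3),np.uint8);i=i[:300,:400];o[:i.shape[0],:i.shape[1]]=i;return o
cv2.imwrite("pics/m4.png",np.vstack([np.hstack([fit(a),fit(b)]),np.hstack([fit(c),fit(d)])]))
E
```

```text
tray cornA [0.421  0.1843 0.0098] err 0.0002
tray cornB [0.4215 0.3948 0.0074] err 0.0002
tray cornC(far-right y-) [0.6707 0.1845 0.0124] err 0.0015
rim c [0.4881 0.2418 0.0178] err 0.0002
post top [0.599  0.333  0.0408] err 0.004
pad [0.453  0.3206 0.0108] err 0.0002
pad [0.4515 0.3524 0.0176] err 0.0002
pad [0.5267 0.3516 0.0256] err 0.0003
pad [0.5307 0.3197 0.0159] err 0.0003
rail end a [0.5526 0.2741 0.0148] err 0.0002
rail end b [0.5525 0.2097 0.0149] err 0.0002
t1 rim px [ 13 172 163] pad [ 15 141 134] board [ 13 168 162]
t2 rim px [ 13 138 178] pad [ 16 141  83] board [ 12 173 153]
ring rect [438.4 146.4] [54.1 49.3] 18 (412, 121, 55, 51) [[404.8999938964844, 161.3000030517578], [420.5, 114.5], [471.79998779296875, 131.60000610351562], [456.20001220703125, 178.39999389648438]]
ring rect [354. 146.] [50. 48.] 90 (330, 121, 49, 51) [[330.0, 121.0], [378.0, 121.0], [378.0, 171.0], [330.0, 171.0]]
ring [0.5701 0.0168 0.0102] err 0.0002
cap rect [343.8 248.7] [39.  35.2] 76 (326, 229, 37, 40) [[322.0, 234.0], [356.1000061035156, 225.5], [365.6000061035156, 263.3999938964844], [331
[... 424 characters left out ...]
789], [413.5, 156.6999969482422]]
taper rect [268.1 136.1] [121.1  31.2] 4 (208, 117, 121, 39) [[206.6999969482422, 147.6999969482422], [208.8000030517578, 116.5], [329.6000061035156, 124.5], [327.5, 155.60000610351562]]
taper [0.4327 0.0172 0.013 ] err 0.0003
plate rect [279.4 228.1] [86.6 87.3] 9 (232, 182, 86, 97) [[229.5, 264.1000061035156], [243.8000030517578, 178.0], [329.29998779296875, 192.1999969482422], [314.8999938964844, 278.29998779296875]]
plate rect [360.4 224. ] [51.1 82.2] 12 (328, 181, 66, 86) [[326.70001220703125, 258.70001220703125], [344.1000061035156, 178.39999389648438], [394.0, 189.1999969482422], [376.70001220703125, 269.5]]
plate [ 0.5443 -0.2868  0.0491] err 0.0016
```

View pics/m4.png

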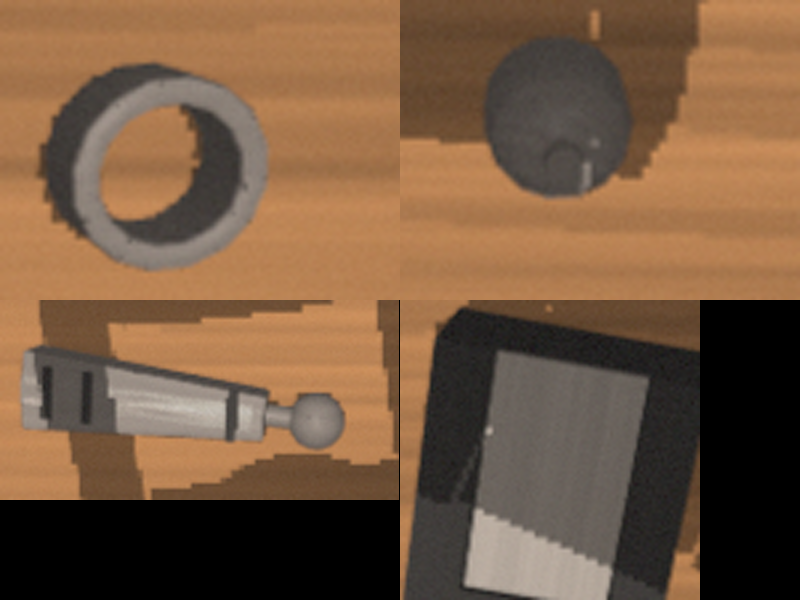

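The crops show:
- **Ring (c1):** top-face centre ≈ (442.8,148).
- **Cap (c1):** nib ≈ (346.3,259.3).
- **Taper (b2):** mouth-end centre ≈ (209,134.2), narrow end ≈ (300,144), ball centre ≈ (319.5,145.5).
- **Plate (p1):** corners (262.3,181.7) and (313.3,191) at the open end, and (251.7,261).

Next I'll cast these rays onto planes and check that the sizes come out right.

Run:
```python
from h import *
L=lambda n:dict(np.load(n+".npz"))
T,t1,t2,w2,b1,b2,c1,c2,p1,p2=map(L,"top0 t1 t2 w2 b1 b2 c1 c2 p1 p2".split())
P=lambda n,d,px,z:(print(n,plane(d,px,z).round(4)),plane(d,px,z))[1]
P("ring",c1,(442.8,148),.024);P("cap nib",c1,(346.3,259.3),.032)
m=P("mouth",b2,(209,134.2),.018);n=P("narrow",b2,(300,144),.018);b=P("ball",b2,(319.5,145.5),.009)
print("len",np.linalg.norm(m-n),"to ball",np.linalg.norm((m-b)[:2]),"ang",np.arctan2(*(n-m)[[1,0]]),np.arctan2(*(b-m)[[1,0]]))
a=P("TL",p1,(262.3,181.7),.04);c=P("TR",p1,(313.3,191),.04);e=P("BL",p1,(251.7,261),.04)
print(np.linalg.norm(a-c),np.linalg.norm(a-e))
for q in [(344.1,178.4),(394,189.2),(326.7,258.7),(376.7,269.5)]: P("p2",p2,q,.04)
# two-view heights: plate corners
print("plate z TL",tri([(p1,(262.3,181.7)),(p2,(344.1,178.4))]))
P("post",t2,(308,298),.042);P("post",T,(150,187),.042)
P("A",t1,(283,107),.014);P("B",t1,(512,107),.014);P("C",t1,(292,334),.014);P("A2",t2,(141,107),.014);P("B2",t2,(371,107),.014);P("D2",t2,(362,334),.014)
P("rim",t1,(345,180),.02);P("rim",t2,(209,180),.02)
for d,q in [(t1,[(429,142),(466,141),(458,220),(422,220)]),(t2,[(291,142),(325,142),(324,221),(292,221)])]: print("pad",np.mean([plane(d,x,.024) for x in q],0))
```

```text
ring [0.569  0.0158 0.024 ]
cap nib [ 0.6639 -0.0593  0.032 ]
mouth [ 0.4301 -0.0294  0.018 ]
narrow [0.4379 0.0434 0.018 ]
ball [0.4408 0.0591 0.009 ]
len 0.07315874888682611 to ball 0.08911607911250562 ang 1.4633278303458155 1.4504864939788646
TL [ 0.5048 -0.3016  0.04  ]
TR [ 0.5135 -0.2561  0.04  ]
BL [ 0.5846 -0.3161  0.04  ]
0.04632560006826535 0.08109991621729928
p2 [ 0.5024 -0.3019  0.04  ]
p2 [ 0.5126 -0.2568  0.04  ]
p2 [ 0.5828 -0.3172  0.04  ]
p2 [ 0.5948 -0.2683  0.04  ]
plate z TL (array([ 0.50384966, -0.30174449,  0.03907929]), np.float64(0.0011863889037924428))
post [0.6028 0.3357 0.042 ]
post [0.6053 0.3351 0.042 ]
A [0.4209 0.1847 0.014 ]
B [0.4212 0.3913 0.014 ]
C [0.6704 0.186  0.014 ]
A2 [0.4205 0.1863 0.014 ]
B2 [0.4208 0.3939 0.014 ]
D2 [0.6699 0.3949 0.014 ]
rim [0.4877 0.2417 0.02  ]
rim [0.4872 0.2426 0.02  ]
pad [0.48882204 0.33390528 0.024     ]
pad [0.4891139  0.33652017 0.024     ]
```

All sizes check: plate 46×81 mm, taper body 73 mm, plate top z = 0.039, tray yaw ≈ 0. Before grasping I'll probe the bench to find how far the fingertips reach at mid-opening.

```bash
cat > r.py <<'E'
from h import *
from workcell import bot, hand, kinematics, get_obs, vision, hand_in
def st(n=""): 
    o=get_obs(); print(n,"t",round(o["time_s"],2),"p",o["position"].round(4),"w",round(o["gripper_width"],4),"gf",np.round(o["grip_force"],1),"F",o["wrist_force"].round(1)); return o
def fz(): return get_obs()["wrist_force"][2]
def probe(z0,zmin,df=3,step=.001):
    p=get_obs()["position"].copy();f0=fz();z=z0
    while z>zmin:
        z-=step;p[2]=z;bot.servo_line(p,velocity=.03)
        if abs(fz()-f0)>df: break
    return z,fz()-f0
E
python3 - <<'E'
from r import *
hand.move_gripper(.036); print(bot.tcp_to_tips)
bot.reach([.50,-.04,.06],Q(np.pi/2)); bot.servo_line([.50,-.04,.021]); st()
print(probe(.021,.002)); st()
bot.servo_line([.50,-.04,.05]); st()
E
```

```text
0.017
 t 12.7 p [ 0.4999 -0.0394  0.0209] w 0.0361 gf 0.0 F [0.3 0.9 0.3]
(0.0019999999999999896, np.float64(0.4874000728175847))
 t 17.45 p [ 0.4998 -0.0394  0.0019] w 0.036 gf 0.0 F [0.2 0.2 0.7]
 t 17.92 p [ 0.5002 -0.04    0.0501] w 0.0361 gf 0.0 F [-0.8 -0.8 -0.8]
```

Run:
```python
from r import *
bot.servo_line([.50,-.04,.004],velocity=.1); bot.dwell(.2); st()
a=vision.read_camera("wrist")["frame"][:,:,::-1]; d=vision.read_camera("scene"); b=d["frame"][:,:,::-1]
u,v=proj(d,[.5,-.04,.03]).astype(int)
b=cv2.resize(b[v-75:v+50,u-100:u+100],(640,400)); cv2.imwrite("pics/m5.png",cv2.resize(np.hstack([a,b]),(800,250)))
bot.servo_line([.50,-.04,.05])
```

```text
t 18.73 p [ 0.5005 -0.04    0.0045] w 0.036 gf 0.0 F [ 0.2 -0.3 -1. ]
```

View pics/m5.png

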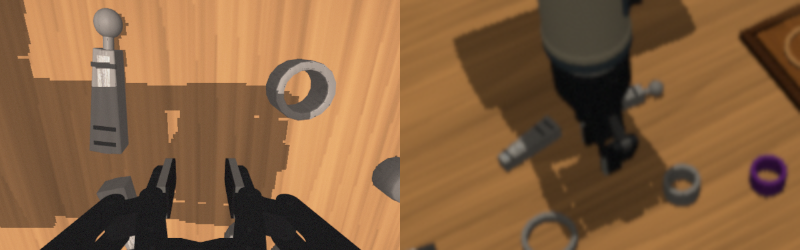

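The fingertips (wrist picture ≈ (269,253) and (368,253) at full scale) clearly sit well above the bench with the TCP at z = 4 mm. So at this opening the tips are farther back than the nominal 17 mm. I'll probe on down, watching the force.

Run:
```python
from r import *
bot.servo_line([.50,-.04,.004],velocity=.1); bot.dwell(.1)
print(probe(.004,-.03,df=3)); st()
bot.servo_line([.50,-.04,.05],velocity=.2)
```

```text
(-0.02000000000000001, np.float64(16.553513420766215))
 t 25.99 p [ 0.5005 -0.0401 -0.019 ] w 0.0359 gf 8.7 F [-3.3  1.  17.2]
```

Contact at TCP z = −0.019, so the tips lie 19 mm *behind* the TCP at 36 mm opening (the picture geometry gives −20 mm). I'll use that measured offset from here. Tall ring first.

Run:
```python
from r import *
q=Q(np.pi/2)
hand.move_gripper(.060,40)
bot.reach([.569,.016,.04],q); bot.servo_line([.569,.016,-.015]); st("down")
hand.move_gripper(.034,40); o=st("grip")
if o["gripper_width"]>.0375 and o["gripper_width"]<.043:
    bot.servo_line([.569,.016,.09],velocity=.25); st("lift")
    bot.reach([.6025,.336,.08],q)
    d=vision.read_camera("wrist"); cv2.imwrite("pics/ring1.png",d["frame"][:,:,::-1])
```

```text
down t 27.82 p [ 0.5685  0.0155 -0.0149] w 0.0602 gf 0.0 F [ 0.1 -0.5  1. ]
grip t 28.14 p [ 0.5697  0.0158 -0.0136] w 0.0387 gf 39.7 F [-0.6 -0.6  5.5]
lift t 28.71 p [0.5691 0.016  0.0907] w 0.0388 gf 40.4 F [-0.5 -0.6 -1.9]
```

View pics/ring1.png

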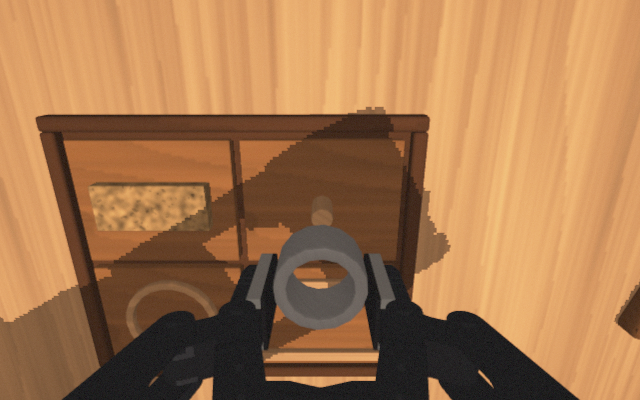

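The ring is held upright and centred at column ≈ 322, in line with the post at (322,216). Now I'll lower it over the post with force checks.

Run:
```python
from r import *
q=Q(np.pi/2)
bot.servo_line([.6025,.336,.025],velocity=.1); st("over post")
bot.servo_line([.6025,.336,.004],velocity=.06); st("low")
print(probe(.004,-.002,df=3))
st(); hand.move_gripper(.052); bot.servo_line([.6025,.336,.09],velocity=.25); hand.move_gripper(.05)
# next: look at taper grasp
bot.reach([.60,.25,.12],Q(np.pi/2)); d=vision.read_camera("wrist"); cv2.imwrite("pics/ring2.png",d["frame"][:,:,::-1]);np.savez("ring2.npz",**d);st()
```

```text
over post t 30.68 p [0.6027 0.3361 0.025 ] w 0.0387 gf 40.4 F [-0.4 -0.6 -0.5]
low t 31.18 p [0.6022 0.3359 0.0035] w 0.0389 gf 40.4 F [-0.3  0.4 -1.5]
(0.0, np.float64(6.253863258185771))
 t 32.18 p [6.024e-01 3.359e-01 5.000e-04] w 0.0391 gf 40.8 F [-1.  -1.4  4.7]
 t 33.69 p [0.5999 0.2498 0.1196] w 0.05 gf 0.0 F [0.8 0.3 0.1]
```

View pics/ring2.png

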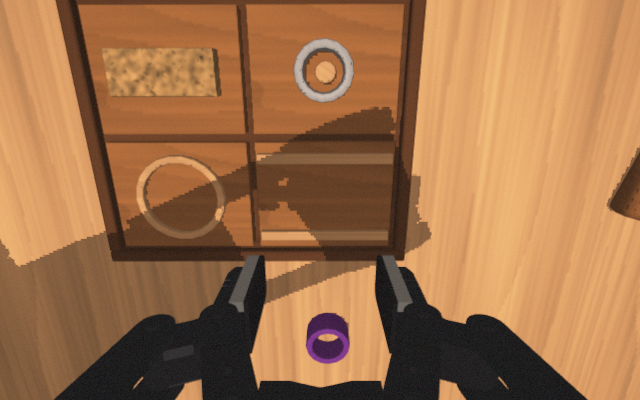

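The ring sits over the post: ring centre (324,70), post (325,72). The ball taper is next, gripped high so the tips clear the rails.

Run:
```python
from r import *
q=Q(1.457); hand.move_gripper(.036,40)
bot.reach([.4346,.0103,.04],q); bot.servo_line([.4346,.0103,-.008]); st("down")
hand.move_gripper(.010,40); o=st("grip")
if .015<o["gripper_width"]<.023:
    bot.servo_line([.4346,.0103,.08],velocity=.25); o=st("lift")
    bot.reach([.6125,.2425,.07],Q(np.pi)); bot.servo_line([.6125,.2425,.03]); st()
    d=vision.read_camera("wrist"); cv2.imwrite("pics/tap1.png",d["frame"][:,:,::-1]);np.savez("tap1.npz",**d)
```

```text
down t 35.61 p [ 0.435   0.0107 -0.008 ] w 0.0357 gf 0.0 F [ 1.  -0.2 -0.8]
grip t 35.9 p [ 0.4356  0.0105 -0.0071] w 0.0172 gf 39.4 F [-0.4  1.9  7.7]
lift t 36.4 p [0.435  0.0102 0.0807] w 0.0176 gf 39.1 F [-1.   0.5 -1.8]
 t 38.02 p [0.612  0.2417 0.0297] w 0.0173 gf 39.1 F [ 0.6 -0.6 -1.4]
```

View pics/tap1.png

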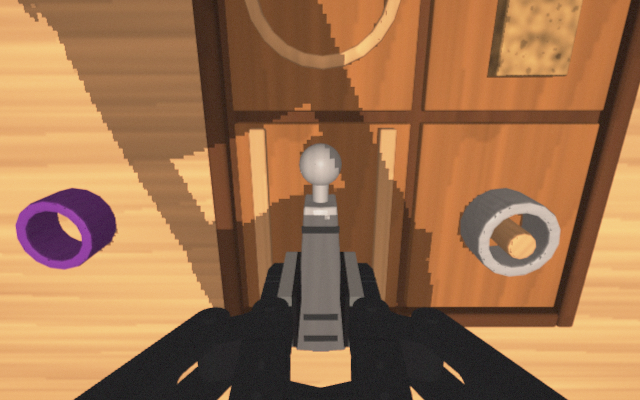

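The taper is held straight, with its axis at column 320 and the ball at (320,164), between the rails. Lowering, with a small opening to release.

Run:
```python
from r import *
bot.servo_line([.6125,.2425,.010],velocity=.08); st()
print(probe(.010,.003,df=3)); st()
hand.move_gripper(.024); bot.servo_line([.6125,.2425,.09],velocity=.25)
bot.reach([.56,.26,.16],Q(np.pi)); d=vision.read_camera("wrist"); cv2.imwrite("pics/tap2.png",d["frame"][:,:,::-1]);np.savez("tap2.npz",**d);st()
# cap
q=Q(np.pi/2-.35); hand.move_gripper(.052,40)
bot.reach([.60,-.075,.14],Q(np.pi)); e=vision.read_camera("wrist"); np.savez("cap2.npz",**e)
t=np.hstack([d["frame"][:320],e["frame"][:320]]);cv2.imwrite("pics/m6.png",cv2.resize(t,(800,200))[:,:,::-1])
```

```text
t 38.48 p [0.612  0.2423 0.0093] w 0.0174 gf 39.1 F [-1.1 -0.1 -1.6]
(0.006, np.float64(10.336419088350226))
 t 39.48 p [0.6121 0.2424 0.007 ] w 0.0171 gf 40.1 F [-2.5 -0.8  8.8]
 t 40.7 p [0.5594 0.2597 0.1588] w 0.0241 gf 0.0 F [-0.4  0.1 -0.5]
```

View pics/m6.png

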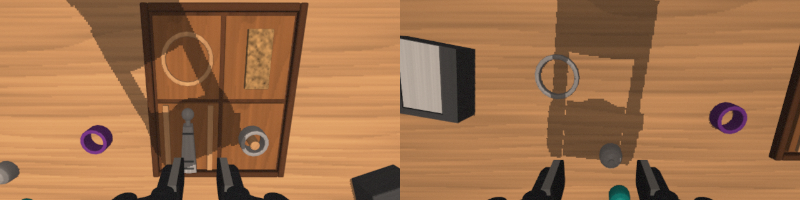

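The taper lies between the rails: body about (188,140) in the left half, ball toward −x. The cap at (610,155) in the right half is untouched. The cap is next, gripped along y to stay clear of the turquoise one.

Run:
```python
from r import *
q=Q(np.pi); T=dict(np.load("top0.npz")); print("turq",plane(T,(335,125),.016).round(3))
hand.move_gripper(.050,40)
bot.reach([.664,-.0595,.05],q); bot.servo_line([.664,-.0595,-.011]); st("down")
hand.move_gripper(.028,40); o=st("grip")
if .031<o["gripper_width"]<.037:
    z0=o["position"][2]
    bot.servo_line([.664,-.0595,.08],velocity=.25); o=st("lift")
    bot.reach([.488,.242,.07],q); bot.servo_line([.488,.242,.01]); st()
    d=vision.read_camera("wrist"); cv2.imwrite("pics/cap1.png",d["frame"][:,:,::-1])
```

```text
turq [ 0.737 -0.043  0.016]
down t 43.71 p [ 0.6644 -0.0598 -0.0097] w 0.0501 gf 0.0 F [ 1.1 -0.2  0.8]
grip t 44.02 p [ 0.6651 -0.0597 -0.0089] w 0.0309 gf 39.1 F [-2.3 -0.5  6.7]
```

The gripped width is 30.9 mm, about 1.5 mm less than the offset seen on the other parts would explain, so the pads may be on the dome. I'll regrip 2.5 mm lower.

Run:
```python
from r import *
q=Q(np.pi)
hand.move_gripper(.046,40); bot.servo_line([.664,-.0595,-.0140]); bot.dwell(.1); st("down")
hand.move_gripper(.028,40); o=st("grip")
if .0295<o["gripper_width"]<.037:
    bot.servo_line([.664,-.0595,.08],velocity=.2); o=st("lift")
    bot.reach([.488,.242,.07],q); bot.servo_line([.488,.242,.02]); st()
    d=vision.read_camera("wrist"); cv2.imwrite("pics/cap1.png",d["frame"][:,:,::-1])
```

```text
down t 44.67 p [ 0.6639 -0.0595 -0.0142] w 0.0461 gf 0.0 F [-0.4 -0.7  0.6]
grip t 44.94 p [ 0.664  -0.0595 -0.0137] w 0.032 gf 39.7 F [-1.9 -0.   2.7]
lift t 45.56 p [ 0.6634 -0.0594  0.0793] w 0.0321 gf 39.7 F [-1.3 -0.8 -2.2]
 t 47.36 p [0.4884 0.2414 0.0199] w 0.0317 gf 39.7 F [ 0.3 -0.  -0.7]
```

View pics/cap1.png

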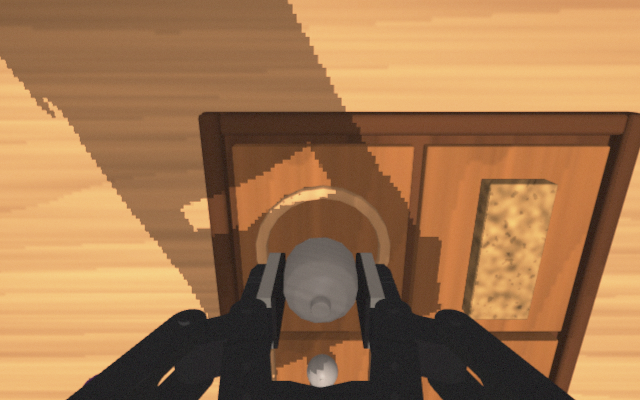

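The cap is held upright over the rim, column 320 against the rim centre at ≈ 323. Lowering.

Run:
```python
from r import *
bot.servo_line([.488,.242,.005],velocity=.08); st()
print(probe(.005,.0005,df=2.5)); st()
hand.move_gripper(.042); st("open"); bot.servo_line([.488,.242,.10],velocity=.2)
bot.reach([.42,.28,.16],Q(np.pi)); d=vision.read_camera("wrist")
hand.move_gripper(.0,40)
bot.reach([.52,-.281,.14],Q(np.pi-.184)); e=vision.read_camera("wrist");np.savez("pl.npz",**e); st()
t=np.hstack([d["frame"][:320],e["frame"][:320]]);cv2.imwrite("pics/m7.png",cv2.resize(t,(800,200))[:,:,::-1])
```

```text
t 47.74 p [0.4877 0.2419 0.0048] w 0.0321 gf 39.7 F [ 0.4  0.4 -0.1]
(0.0, np.float64(4.00598066052848))
 t 48.99 p [4.879e-01 2.420e-01 2.000e-04] w 0.0318 gf 40.1 F [-0.9 -0.8  3.9]
open t 49.26 p [ 4.878e-01  2.419e-01 -1.000e-04] w 0.0421 gf 0.1 F [-0.6  0.5 -0.3]
 t 53.01 p [ 0.5204 -0.2801  0.1401] w 0.0001 gf 0.0 F [-0.5 -0.7 -0.6]
```

View pics/m7.png

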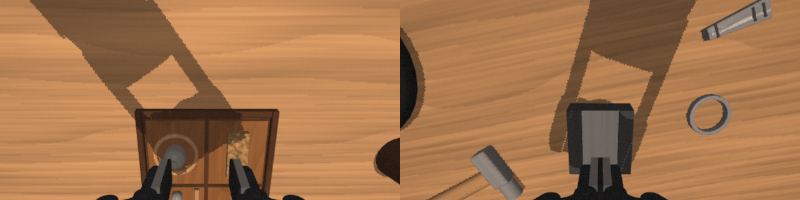

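The cap stands inside the rim and the plate is in its channel. Now I'll press on the plate and draw it 35 mm with force feedback.

Run:
```python
from r import *
u=np.array([.983,-.183]); q=Q(np.pi-.184); s=np.array([.508,-.2792])+.052*u
bot.reach([*s,.07],q); bot.servo_line([*s,.036],velocity=.1); bot.dwell(.15); f0=fz()
z,f=probe(.036,.012,df=3,step=.001); print(z,f); st("touch")
for i in range(6):
    bot.dwell(.05); f=fz()-f0
    if f>8: break
    z-=.0004; bot.servo_line([*s,z],velocity=.03)
print("press",z,f)
if 5<f<25:
  L=[]
  for k in range(1,8):
    p=s-u*.005*k; bot.servo_line([*p,z],velocity=.04); f=fz()-f0; L.append(round(f,1)); z-=np.clip((10-f)*.00006,-.0006,.0006)
  print(L,z); st("drawn")
bot.servo_line([*p,z+.06],velocity=.2)
b=p-u*.09
hand.move_gripper(.06)
bot.reach([*b,.14],q); e=vision.read_camera("wrist");np.savez("pl2.npz",**e); st(); cv2.imwrite("pics/pl2.png",e["frame"][:,:,::-1])
```

```text
0.020999999999999984 9.19612708782195
touch t 57.82 p [ 0.5602 -0.2893  0.0221] w 0.0002 gf 5.0 F [-1.1  0.8  9.4]
press 0.020999999999999984 9.902043192340201
[np.float64(8.9), np.float64(9.2), np.float64(9.5), np.float64(9.4), np.float64(8.8), np.float64(11.1), np.float64(9.5)] 0.020791000662981035
drawn t 59.81 p [ 0.5257 -0.283   0.0221] w -0.0002 gf 5.2 F [-1.1 -0.7  9.8]
 t 61.42 p [ 0.4368 -0.2662  0.1403] w 0.06 gf 0.0 F [ 0.9 -0.6 -0.9]
```

View pics/pl2.png

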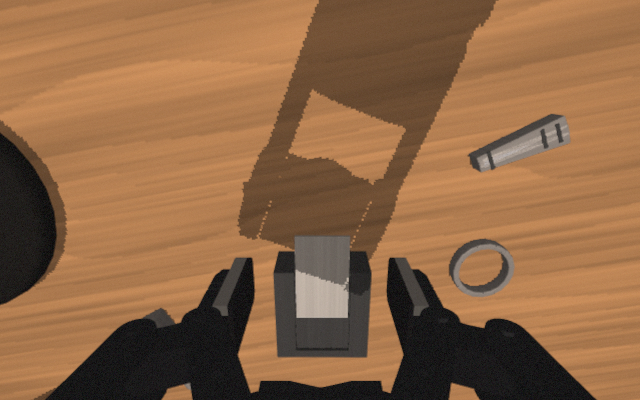

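The plate is drawn out: its near-end corners are (295,236) and (350,236), its far end is at row ≈ 318, and the block's top edge is at row ≈ 253.

Run:
```python
from r import *
d=dict(np.load("pl2.npz"))
for p in [(295,236),(350,236),(295,318),(349,318),(275,253),(371,253)]: print(p,plane(d,p,.04).round(4))
n=(plane(d,(295,236),.04)+plane(d,(350,236),.04))/2; f=(plane(d,(295,318),.04)+plane(d,(349,318),.04))/2
print(n,f,np.linalg.norm(n-f),np.arctan2(*(f-n)[[1,0]]))
```

```text
(295, 236) [ 0.4706 -0.2946  0.04  ]
(350, 236) [ 0.4789 -0.2504  0.04  ]
(295, 318) [ 0.5492 -0.3113  0.04  ]
(349, 318) [ 0.5581 -0.264   0.04  ]
(275, 253) [ 0.4827 -0.3142  0.04  ]
(371, 253) [ 0.4975 -0.2357  0.04  ]
[ 0.47474324 -0.27251356  0.04      ] [ 0.55362864 -0.28765636  0.04      ] 0.08032565850094918 -0.18965240116774276
```

Run:
```python
from r import *
q=Q(np.pi-.187); g=[.4914,-.2757]
hand.move_gripper(.060,60); bot.reach([*g,.06],q); bot.servo_line([*g,.0115],velocity=.12); st("down")
hand.move_gripper(.035,60); o=st("grip")
if .042<o["gripper_width"]<.049:
    bot.servo_line([*g,.09],velocity=.12); st("lift")
    bot.reach([.4655,.336,.07],Q(np.pi)); bot.dwell(.1); bot.servo_line([.4655,.336,.03]); bot.dwell(.1)
d=vision.read_camera("wrist"); cv2.imwrite("pics/pl3.png",d["frame"][:,:,::-1]); np.savez("pl3.npz",**d); st()
```

```text
down t 62.67 p [ 0.4915 -0.276   0.0124] w 0.0602 gf 0.0 F [-0.4 -0.5  0.9]
grip t 62.97 p [ 0.4921 -0.2762  0.0128] w 0.0433 gf 60.0 F [-1.4  0.3  5.8]
lift t 63.77 p [ 0.491  -0.2754  0.0895] w 0.0434 gf 60.9 F [-0.9 -0.1 -1.6]
 t 66.63 p [0.4662 0.3364 0.031 ] w 0.0433 gf 61.0 F [ 0.8  0.3 -0.4]
```

View pics/pl3.png

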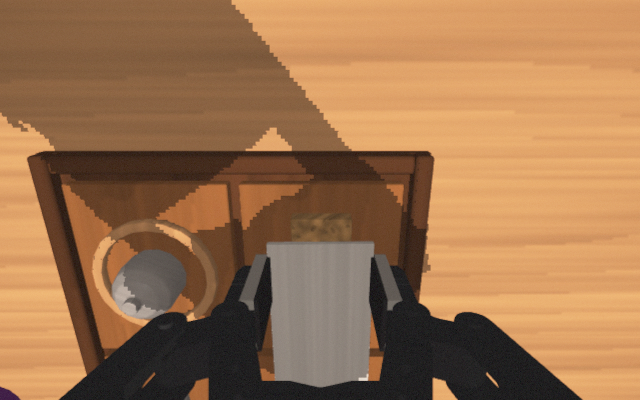

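The plate is held level and square: near edge at row 241, columns 267–374. The pad's near edge shows at row ≈ 213, columns 293–352. Before lowering I'll work out the offset.

Run:
```python
from r import *
d=dict(np.load("pl3.npz"))
for z in (.055,.058): print([plane(d,p,z).round(4).tolist() for p in [(267,241),(374,241),(272,378),(370,378)]])
print("pad",[plane(d,p,.024).round(4).tolist() for p in [(293,213),(352,213)]])
```

```text
[[0.4484, 0.3126, 0.055], [0.4485, 0.3583, 0.055], [0.5235, 0.3113, 0.055], [0.5236, 0.3599, 0.055]]
[[0.447, 0.3131, 0.058], [0.4471, 0.3578, 0.058], [0.5203, 0.3118, 0.058], [0.5204, 0.3594, 0.058]]
pad [[0.4477, 0.3215, 0.024], [0.4478, 0.3516, 0.024]]
```

Run:
```python
from r import *
bot.servo_line([.4665,.3366,.006],velocity=.08); st()
print(probe(.006,-.003,df=2.5)); st()
hand.move_gripper(.056); st("open"); bot.servo_line([.4665,.3366,.10],velocity=.15)
bot.reach([.40,.29,.16],Q(np.pi)); d=vision.read_camera("wrist");np.savez("f1.npz",**d)
bot.reach([.46,.0,.25],Q(np.pi)); e=vision.read_camera("top");np.savez("f2.npz",**e); st()
a=d["frame"][:320];b=cv2.resize(e["frame"][140:290,100:500],(640,240))
cv2.imwrite("pics/fin.png",np.vstack([a,b])[:,:,::-1])
```

```text
t 67.08 p [0.466  0.3363 0.0052] w 0.0437 gf 61.0 F [-0.5 -0.5  0.3]
(0.0, np.float64(3.6079615068577437))
 t 68.58 p [4.661e-01 3.364e-01 4.000e-04] w 0.0433 gf 61.4 F [-1.3 -0.7  3.9]
open t 68.87 p [ 4.660e-01  3.363e-01 -1.000e-04] w 0.0562 gf 0.0 F [ 0.1  0.5 -0.2]
 t 71.45 p [0.4599 0.0009 0.2494] w 0.0559 gf 0.0 F [ 0.1 -0.9  0. ]
```

View pics/fin.png

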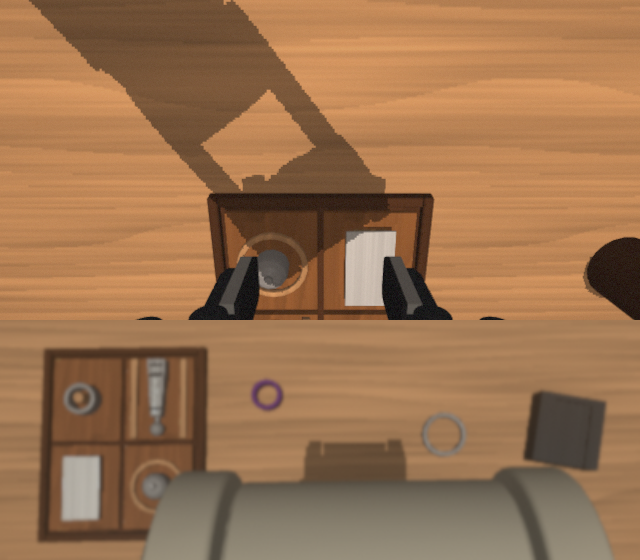

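All four are in place. A last numeric check on the plate and the taper.

Run:
```python
from r import *
d=dict(np.load("f1.npz"));m=metal(d["frame"],60,110);m[:210]=0;m[312:]=0;m[:,:335]=0;m[:,430:]=0
c=max(blobs(m),key=cv2.contourArea);r=cv2.minAreaRect(c);print(r)
print("plate",plane(d,r[0],.027).round(4),[plane(d,p,.027).round(4).tolist() for p in [(346,232),(396,232),(345,306),(396,306)]])
print("tray",[plane(d,p,.014).round(4).tolist() for p in [(209,195),(433,195)]])
t=dict(np.load("f2.npz"))
for n,p,z in [("plate",(100+81/1.6,140+168/1.6),.027),("ball",(100+158/1.6,140+109/1.6),.023),("mouth",(100+157/1.6,140+38/1.6),.032),("cap",(100+154/1.6,140+166/1.6),.03),("rim",(100+157/1.6,140+166/1.6),.02)]: print(n,plane(t,p,z).round(4))
```

```text
((370.0, 268.0), (74.0, 50.0), 90.0)
plate [0.4864 0.3359 0.027 ] [[0.4491, 0.3123, 0.027], [0.4491, 0.358, 0.027], [0.5289, 0.3131, 0.027], [0.529, 0.3634, 0.027]]
tray [[0.4176, 0.1865, 0.014], [0.4179, 0.3925, 0.014]]
plate [0.4887 0.3369 0.027 ]
ball [0.5626 0.2422 0.023 ]
mouth [0.6537 0.2422 0.032 ]
cap [0.4899 0.2441 0.03  ]
rim [0.4896 0.2432 0.02  ]
```

```bash
python3 -c "
from workcell import hand_in; print(hand_in())"
```

```text
the job is handed in; nothing more can be done
None
```

I packed all four fittings in the order asked (ring over the post, ball taper between the rails, cap in the rim, plate centred on the pad), checked them by camera, left the look-alikes alone, and handed the job in at about 71 s of the 109 s limit; no verdict came back.

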